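# Set the run timer of the power-unit test bench

### The job

Set the bell timer on the bench for the next power unit's test run: twist its dial clockwise past the top mark until it comes up firmly against the end stop, which you must feel for and not force, then turn it back down until its pointer stands at the rider, the small pointed steel block clamped at the edge of the scale, and let go. Leave the rider and everything else on the bench where they are.

Things in the scene. Friction and masses are not known exactly. Their poses are not given: they have to be found in the camera images.
- timer: the run timer: grey housing 170 x 170 mm, 72 mm high, fixed to the table. Origin: centre of its underside; z up, x away from its front, y to its left. The dial turns about the vertical axis through this origin. White ticks on its top, one a minute (0.1 rad), longer every five, run clockwise seen from above from 0 at the +y side over the far side to 30.
- zero_mark (a point): where the pointer tip is at 0 minutes (a white dot beyond the tick): 46 mm from the axis, 84 mm above the table
- top_mark (a point): where the pointer tip is at the top mark, 30 minutes (one broad white bar), 3.0 rad clockwise from 0: 46 mm from the axis, 84 mm above the table
- dial_centre (a point): centre of the dial's top face, 88 mm above the table. The dial is an aluminium disc of 80 mm diameter. Turned clockwise from above it winds up to the top mark and beyond to its end stop; anticlockwise brings the minutes down. It takes about 0.06 N m to turn and stays where it is left. Does not turn with the dial.
- dial_grip (a point): on the dial's axis, 106 mm above the table, on the dial's grip: a black upright bar across the disc's middle, 14 mm thick, 46 mm long, reaching from the disc (88 mm) up to 120 mm above the table. This frame turns with the dial: y along the bar towards the pointer, x across the bar's thickness, z up.
- pointer_tip (a point): tip of the dial's pointer, a short black nose on the disc's rim in line with the grip bar (a white line on the bar's top marks that end), 46 mm from the axis, 84 mm above the table. It starts somewhere between 6 and 18 minutes.
- rider_tip (a point): where the pointer tip is when it points at the rider: 46 mm from the axis. The rider, a steel block 12 x 12 mm and 10 mm high on the housing's top, 61 to 73 mm from the axis, with a point towards the dial, has been set against the scale (11 to 22 minutes) to show the minutes wanted. It can be pushed round by accident: leave it alone.
- stop_buffer (a joint): how far (rad) the hidden spring behind the dial's end stop is pressed. The stop lies 0.15 to 0.75 rad past the top mark, unlike on each timer; nothing shows where: it is felt as a steep rise of torque. It yields from 0.2 N m on, then by 4 N m per rad: 0.01 rad (0.24 N m) is firmly against it, 0.10 rad (0.6 N m) is forcing it. Otherwise 0; springs back on release.
- wrench: steel open-ended wrench, 170 mm long, lying flat on the table on the right-hand side of the timer (a bystander)
- tape: cardboard roll of 90 mm diameter, 24 mm high, lying flat behind the timer (a bystander)
- fitting: turned steel pipe fitting, 32 mm diameter, 34 mm high, standing left of the timer (a bystander)
- oil: white bottle, 70 mm diameter, 190 mm high (a bystander)
- mug: white mug, 80 mm diameter, 90 mm high (a bystander)
- driver: screwdriver, 180 mm long, lying flat (a bystander)
- carton: closed cardboard box 110 x 130 x 80 mm (a bystander)

How it is judged:
By the outcome, as a careful person would: the job done as asked, in the order asked, and still so for the second after the job is handed in, with the robot touching nothing.
It also fails if it takes over 67 s, if anything falls off the work surface, if the arm or the gripper's body presses on something with over 40 N, if the wrist force passes 120 N, or if a joint passes its speed limit or range.

### The arm

A 7-joint arm with a two-finger parallel gripper is mounted at the origin on the work surface. World frame = base frame: x ahead of the robot, y to its left, z up, the work surface at z = 0. Lengths are in m, angles in rad, forces in N, time in s.
With the tool pointing down it reaches from about 0.4 to 0.75 m from the base axis. Payload 19.5 kg.
Tool frame: the origin (TCP) lies between the finger pads; the fingertips stand 25 mm ahead of it and the grasp point (between the pads) lies 6 mm ahead of it; z points along the fingers, x is the direction in which the jaws open and shut, and the axes are right-handed (so a half turn about z gives the same grasp; the last joint's range is limited). The gripper opens to 85 mm and grips with 20 to 120 N. Pads are 22 mm wide; open, the fingers measure 114 mm over their backs; the gripper's body (76 mm by 85 mm) begins 54 mm behind the grasp point. The pads swing forward as they close: fully open they stand 13 mm farther back than shut.
Start: joints at [1.136, 0.707, -0.028, 1.485, 0.022, 0.951, -0.075], TCP at [0.22, -0.531, 0.256] pointing down, gripper open.
Joint ranges: [-2.71, 2.71], [-0.32, 2.16], [-1.57, 1.52], [0, 2.45], [-1.46, 4.6], [0, 2.02], [-2.83, 2.83]. Speed limits (rad/s): [1.89, 1.89, 2.57, 2.57, 3.01, 3.01, 3.01].

### API

Orientations are given as a unit quaternion [w, x, y, z].
In Python, from workcell import robot gives the robot as it stands. The module is installed in compiled form; this text tells all that it offers.
- The arm moves only by the tool send_rows, never from a script. Its argument "deltas" is a list of rows, each a list of 2 entries, a list of its own where there are three numbers: the shift along the tool's x, y, z in m, then the turn, a rotation vector about the tool's x, y, z in degrees. In form: [[[tx, ty, tz], [wx, wy, wz]], ...]. A call has exactly 8 rows; each row shifts and turns the pose as measured when the row begins, along the tool's axes as they then stand; what a row does not reach is not made up. A row lasts 1/8 s, in which the tool goes at most 62.5 mm and 10.7 degrees, less where a joint would pass 70% of its speed; a pose out of reach is approached as far as the arm can. A call is refused whole if a number of a shift passes 0.0625 or a number of a turn 10.7, either way. A call with a gripper value outside its range is refused whole. "gripper" is the finger opening in m, from 0 to 0.0854, set as the call begins (left out, the last holds). The fingers move at their own pace and stop on an object; "newtons" is the grip in N (left out, the last holds). Time passes only in rows, so rows that do not move let the fingers close, or fill a call up. It gives the time, the measured TCP pose, the force and the opening at its end, in the units of the state.
- robot.state(): the state, without advancing time (a new reading comes with each control period).
- robot.camera(name): name is "scene" or "top" or "wrist"; returns (picture, depth): 480x640x3 uint8, red, green, blue; 480x640 float32, m along the optical axis (not along the pixel's ray), 0 where there is no reading.
- robot.camera_model(name): a dict with "fov_y" (degrees; the focal length in pixels is half the picture's height over the tangent of half this angle, whatever the lens; pixels are square), "cx", "cy" (the principal point, pixels), "k1" (the pictures are not rectified: a ray, as slopes to the right and down, at radius r is drawn at 1 + k1 r^2 times it, then the intrinsics apply), "R" (3x3) and "t" (3): a world point X has camera coordinates R X + t; the wrist camera has in their place "hand_eye" (4x4, takes a point from camera to tool coordinates, whose origin is the TCP and whose axes are the tool frame's). Camera axes: x right, y down, z forward; pixel columns grow to the right and rows downward; lengths in m; the calibration is good to about 2 mm. A picture is of the moment at which its call begins: read the wrist's pose just before it. camera_model takes no time and is no camera call.
- robot.hand_in(): hands the job in, once; it reports no verdict.
The state is a dict: "clock": time; "joint_positions": joint angles; "joint_velocities": joint speeds; "joint_efforts": joint torques, N m; "ee_pos": TCP position; "orientation": TCP orientation; "ft_force": force on the tool from outside, world axes, zero at the start; "wrist_torque": the same for the moment, N m; "grip_width": finger opening in m.
Only numpy, scipy, OpenCV 4.12 (cv2) and the standard library are available. Lean on these libraries where they do the work, as an engineer would, in place of code of your own. Each camera call takes 0.05 s, during which the arm holds its last target.

## Working session

There is one attempt and no reset: what is moved stays moved. The work goes in short steps, Python scripts to look and compute and a tool call to move; the robot and the scene stay as the last step left them, time stands still between calls to the robot, and variables do not carry over. Pictures are saved under pics/ and viewed, and the job is handed in when it is done.

Besides the shell and the picture viewer there is one more tool, called after "Request:" as name(argument=value, ...), one argument or row to a line, values as JSON. send_rows: Moves the arm, as the interface text tells. Its arguments: {"type":"object","properties":{"deltas":{"type":"array"},"gripper":{"type":"number"},"newtons":{"type":"number"}},"required":["deltas"]}

```bash
mkdir -p pics
cat > h.py <<'E'
from workcell import robot
import numpy as np, cv2
def save(n,img): cv2.imwrite('pics/'+n,cv2.cvtColor(img,cv2.COLOR_RGB2BGR))
E
python3 - <<'E'
from h import *
print(robot.state())
for n in ['scene','top','wrist']:
    m=robot.camera_model(n); print(n,m)
for n in ['scene','top']:
    p,d=robot.camera(n); save(n+'0.png',p); np.save(n+'0.npy',p); np.save(n+'0d.npy',d)
E
```

```text
{'clock': 0.0, 'joint_positions': array([ 1.13625984,  0.70708005, -0.02758235,  1.48497992,  0.02203134,
        0.95088143, -0.07549341]), 'joint_velocities': array([-0.00065031,  0.00026237,  0.00112478, -0.00050398,  0.00032408,
       -0.00025616,  0.00021911]), 'joint_efforts': array([-4.96200373e-04, -8.83224463e+01,  1.23483527e+00, -2.36160386e+01,
        1.69450947e-02,  6.68559151e-03,  1.36395045e-05]), 'ee_pos': array([ 0.2200096 , -0.53100395,  0.25584544]), 'orientation': array([-2.56305679e-04,  8.31507172e-01, -5.55513771e-01, -4.55908118e-04]), 'ft_force': array([ 1.06963098, -0.64547408, -0.02114   ]), 'wrist_torque': array([ 0.02538536, -0.01157142,  0.03638705]), 'grip_width': 0.08547871669441318}
scene {'fov_y': 56.3583482163948, 'cx': 315.669119321598, 'cy': 238.80614540953093, 'k1': -0.05379067780076294, 'R': array([[ 0.21704123,  0.97615995, -0.00220592],
       [ 0.58376039, -0.1316049 , -0.80118909],
       [-0.78237901,  0.17260334, -0.5984072 ]]), 't': array([-0.09104764, -0.2365522 ,  1.33284342])}
top {'fov_y': 54.5170515155736, 'cx': 315.5432516365514, 'cy': 240.7230755271688, 'k1': -0.110702738370987, 'R': array([[-0.02342791, -0.99971787,  0.00391371],
       [-0.98180626,  0.02226992, -0.18857498],
       [ 0.18843462, -0.00826042, -0.982051  ]]), 't': array([-0.01859058,  0.54908356,  0.93973993])}
wrist {'fov_y': 59.030825989591854, 'cx': 316.59986189042866, 'cy': 235.83460368150494, 'k1': -0.06527614139916671, 'hand_eye': array([[ 9.99999235e-01, -5.60329249e-04, -1.10290938e-03,
        -9.39418441e-04],
       [ 8.89492882e-04,  9.45283770e-01,  3.26248071e-01,
        -8.49907329e-02],
       [ 8.59755997e-04, -3.26248802e-01,  9.45283545e-01,
        -1.17909443e-01],
       [ 0.00000000e+00,  0.00000000e+00,  0.00000000e+00,
         1.00000000e+00]])}
```

View pics/top0.png

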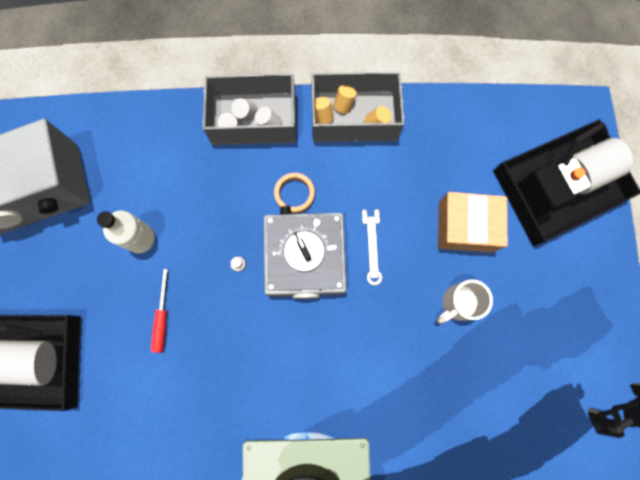

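View pics/scene0.png

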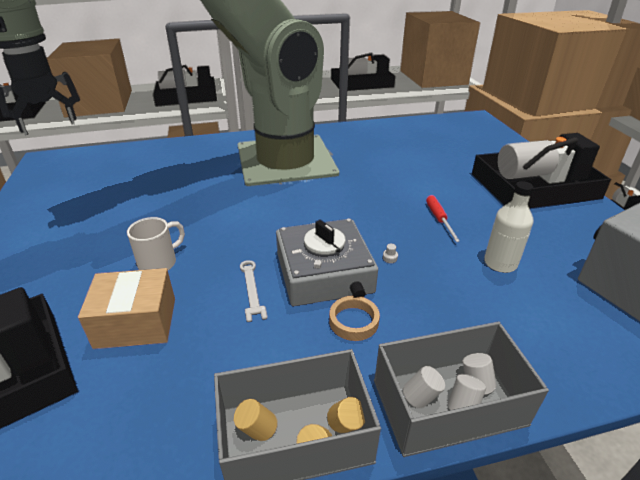

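The top view shows the timer at about (305,252), with its pointer end near (297,235). The wrench is at (373,245), the fitting at (238,263), and the arm is off to the lower right. I'll locate the timer and zoom in.

```bash
cat >> h.py <<'E'
def rays(m,uv):
    f=240/np.tan(np.radians(m['fov_y']/2))
    K=np.array([[f,0,m['cx']],[0,f,m['cy']],[0,0,1.]])
    u=cv2.undistortPoints(np.array(uv,float).reshape(-1,1,2),K,np.array([m['k1'],0,0,0,0.])).reshape(-1,2)
    return np.c_[u,np.ones(len(u))]
def cam_pose(name,st=None):
    m=robot.camera_model(name)
    if name!='wrist': 
        R=m['R'].T; return m,R,-R@m['t']
    from scipy.spatial.transform import Rotation as Ro
    q=st['orientation']; Rt=Ro.from_quat([q[1],q[2],q[3],q[0]]).as_matrix()
    H=m['hand_eye']; return m,Rt@H[:3,:3],Rt@H[:3,3]+st['ee_pos']
def onplane(name,uv,z,st=None):
    m,R,c=cam_pose(name,st); d=rays(m,uv)@R.T
    return c+d*((z-c[2])/d[:,2])[:,None]
def project(name,X,st=None):
    m,R,c=cam_pose(name,st); P=(np.atleast_2d(X)-c)@R
    s=P[:,:2]/P[:,2:]; r2=(s**2).sum(1,keepdims=True); s=s*(1+m['k1']*r2)
    f=240/np.tan(np.radians(m['fov_y']/2)); return s*f+[m['cx'],m['cy']]
E
python3 - <<'E'
from h import *
p=np.load('top0.npy'); c=p[195:310,245:365]; save('topz.png',cv2.resize(c,(720,690),interpolation=cv2.INTER_CUBIC)[:600])
g=cv2.cvtColor(c,cv2.COLOR_RGB2HSV)
# disc: bright low-sat
hsv=cv2.cvtColor(p,cv2.COLOR_RGB2HSV); 
m=((hsv[...,1]<40)&(hsv[...,2]>175)).astype(np.uint8); m[:225]=0;m[285:]=0;m[:,:275]=0;m[:,335:]=0
n,l,s,ce=cv2.connectedComponentsWithStats(m)
for i in range(1,n):
    if s[i,4]>20: print(s[i],ce[i])
print(onplane('top',[[304.5,252],[297,235]],0.088))
print(onplane('top',[[264,214],[342,213],[346,291],[264,295]],0.072))
E
```

```text
[ 275  225   60   60 3423] [304.40958224 254.55302366]
[[ 0.51872299 -0.0078495   0.088     ]
 [ 0.55450025  0.00689831  0.088     ]]
[[ 0.60466164  0.07643156  0.072     ]
 [ 0.60308172 -0.08835825  0.072     ]
 [ 0.43847946 -0.09098909  0.072     ]
 [ 0.43408307  0.0769861   0.072     ]]
```

View pics/topz.png

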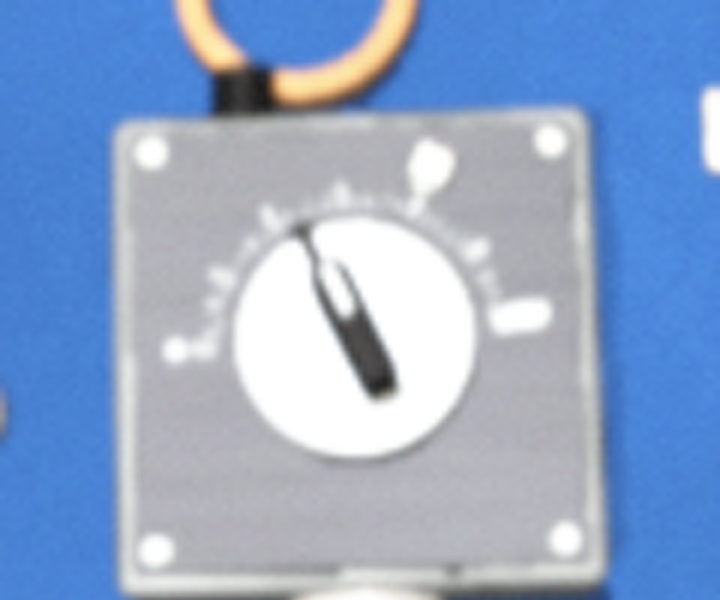

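The timer's centre is about (0.519,-0.007), with its front facing the robot and only a slight yaw. The pointer stands near 12 min and the rider near 20. I'll plan the move over the timer, turning the jaws to about +112° so the last joint has room to wind.

```bash
cat >> h.py <<'E'
def yaw(st):
    from scipy.spatial.transform import Rotation as Ro
    q=st['orientation']; M=Ro.from_quat([q[1],q[2],q[3],q[0]]).as_matrix()
    return np.degrees(np.arctan2(M[1,0],M[0,0])), M
def plan(target,yawt,n,dirn=None):
    st=robot.state(); y,M=yaw(st); dy=(yawt-y+180)%360-180
    if dirn and np.sign(dy)!=dirn: dy+=360*dirn
    d=(np.array(target)-st['ee_pos'])/n
    for i in range(n):
        t=np.radians(y+dy*i/n); X=np.array([np.cos(t),np.sin(t),0]);Y=np.array([np.sin(t),-np.cos(t),0])
        print([[round(float(d@X),4),round(float(d@Y),4),round(float(-d[2]),4)],[0,0,round(-dy/n,2)]],end=',\n')
def info():
    st=robot.state(); print('t',st['clock'],'pos',st['ee_pos'].round(4),'yaw',round(yaw(st)[0],2),'tilt',yaw(st)[1][:,2].round(4),'F',st['ft_force'].round(2),'T',st['wrist_torque'].round(3),'w',round(st['grip_width'],4),'j7',st['joint_positions'][6].round(3))
    return st
E
python3 -c "
from h import *
plan([.519,-.008,.256],100,16,1)"
```

```text
[[-0.023, -0.0298, -0.0], [0, 0, np.float64(-10.47)]],
[[-0.0173, -0.0335, -0.0], [0, 0, np.float64(-10.47)]],
[[-0.0109, -0.036, -0.0], [0, 0, np.float64(-10.47)]],
[[-0.0042, -0.0374, -0.0], [0, 0, np.float64(-10.47)]],
[[0.0027, -0.0376, -0.0], [0, 0, np.float64(-10.47)]],
[[0.0095, -0.0364, -0.0], [0, 0, np.float64(-10.47)]],
[[0.016, -0.0341, -0.0], [0, 0, np.float64(-10.47)]],
[[0.0219, -0.0306, -0.0], [0, 0, np.float64(-10.47)]],
[[0.0271, -0.0262, -0.0], [0, 0, np.float64(-10.47)]],
[[0.0314, -0.0208, -0.0], [0, 0, np.float64(-10.47)]],
[[0.0346, -0.0147, -0.0], [0, 0, np.float64(-10.47)]],
[[0.0367, -0.0082, -0.0], [0, 0, np.float64(-10.47)]],
[[0.0376, -0.0014, -0.0], [0, 0, np.float64(-10.47)]],
[[0.0373, 0.0055, -0.0], [0, 0, np.float64(-10.47)]],
[[0.0356, 0.0121, -0.0], [0, 0, np.float64(-10.47)]],
[[0.0328, 0.0184, -0.0], [0, 0, np.float64(-10.47)]],
```

Request:
send_rows(
  deltas=[
    [[-0.023,-0.03,0],[0,0,-10.5]],
    [[-0.017,-0.0335,0],[0,0,-10.5]],
    [[-0.011,-0.036,0],[0,0,-10.5]],
    [[-0.004,-0.0375,0],[0,0,-10.5]],
    [[0.0025,-0.0375,0],[0,0,-10.5]],
    [[0.0095,-0.0365,0],[0,0,-10.5]],
    [[0.016,-0.034,0],[0,0,-10.5]],
    [[0.022,-0.0305,0],[0,0,-10.5]],
  ],
)

```text
clock: 1.1
ee_pos: [0.3679, -0.2602, 0.2545]
orientation: [-0.001, 0.987, 0.159, -0.001]
ft_force: [0.1, -1.3, -0.0]
grip_width: 0.0853
```

```bash
python3 -c "
from h import *
info();plan([.519,-.008,.256],105,8)"
```

```text
t 1.1 pos [ 0.3679 -0.2602  0.2545] yaw 18.31 tilt [-0.0026  0.0021 -1.    ] F [ 0.11 -1.3  -0.05] T [0.01  0.043 0.012] w 0.0853 j7 0.499
[[0.0278, -0.024, -0.0002], [0, 0, np.float64(-10.84)]],
[[0.0319, -0.0183, -0.0002], [0, 0, np.float64(-10.84)]],
[[0.0347, -0.012, -0.0002], [0, 0, np.float64(-10.84)]],
[[0.0364, -0.0053, -0.0002], [0, 0, np.float64(-10.84)]],
[[0.0367, 0.0017, -0.0002], [0, 0, np.float64(-10.84)]],
[[0.0358, 0.0085, -0.0002], [0, 0, np.float64(-10.84)]],
[[0.0335, 0.0151, -0.0002], [0, 0, np.float64(-10.84)]],
[[0.0301, 0.0211, -0.0002], [0, 0, np.float64(-10.84)]],
```

Request:
send_rows(
  deltas=[
    [[0.028,-0.024,0],[0,0,-10.6]],
    [[0.032,-0.018,0],[0,0,-10.6]],
    [[0.0345,-0.012,0],[0,0,-10.6]],
    [[0.0365,-0.0055,0],[0,0,-10.6]],
    [[0.0365,0.0015,0],[0,0,-10.6]],
    [[0.036,0.0085,0],[0,0,-10.6]],
    [[0.0335,0.015,0],[0,0,-10.6]],
    [[0.03,0.021,0],[0,0,-10.6]],
  ],
  gripper=0.045,
)

```text
clock: 2.1
ee_pos: [0.5238, -0.0006, 0.2537]
orientation: [-0.002, 0.614, 0.789, -0.001]
ft_force: [0.8, -0.7, -0.1]
grip_width: 0.045
```

```bash
python3 -c "
from h import *
st=info();p,d=robot.camera('wrist');save('w1.png',p);np.save('w1.npy',p);np.save('w1d.npy',d)
import pickle;pickle.dump(st,open('w1.pkl','wb'))"
```

```text
t 2.1 pos [ 0.5238 -0.0006  0.2537] yaw 104.25 tilt [-0.0044  0.0015 -1.    ] F [ 0.8  -0.69 -0.1 ] T [-0.089  0.011  0.025] w 0.045 j7 1.159
```

View pics/w1.png

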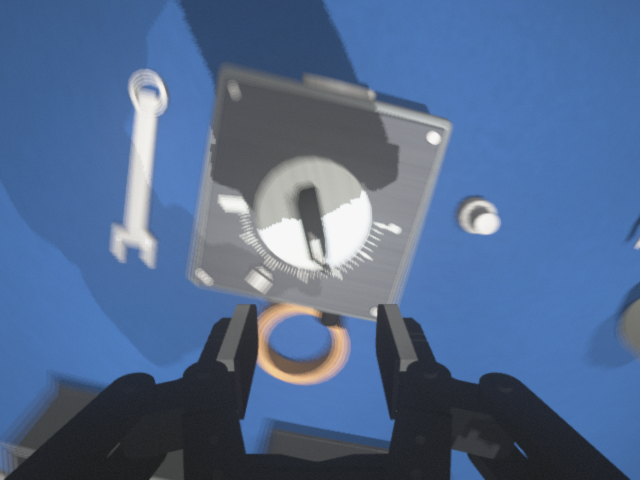

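The wrist view is blurred, but it shows the dial at (313,213), the pointer towards (325,272), the rider at (260,278), and both ends of the scale. I'll take a steady picture.

```bash
python3 -c "
from h import *
robot.camera('scene')
st=info();p,d=robot.camera('wrist');np.save('w1.npy',p);np.save('w1d.npy',d)
print(st['joint_positions'].round(3))
import pickle;pickle.dump(st,open('w1.pkl','wb'))
save('w1z.png',cv2.resize(p[50:330,170:470],(800,747),interpolation=cv2.INTER_CUBIC)[60:660])"
```

```text
t 2.2 pos [0.5243 0.0017 0.2535] yaw 104.43 tilt [-0.004  0.004 -1.   ] F [-0.12 -1.28  0.32] T [-0.033 -0.009 -0.003] w 0.0451 j7 1.159
[ 0.367  0.74  -0.832  1.656  0.614  1.03   1.159]
```

View pics/w1z.png

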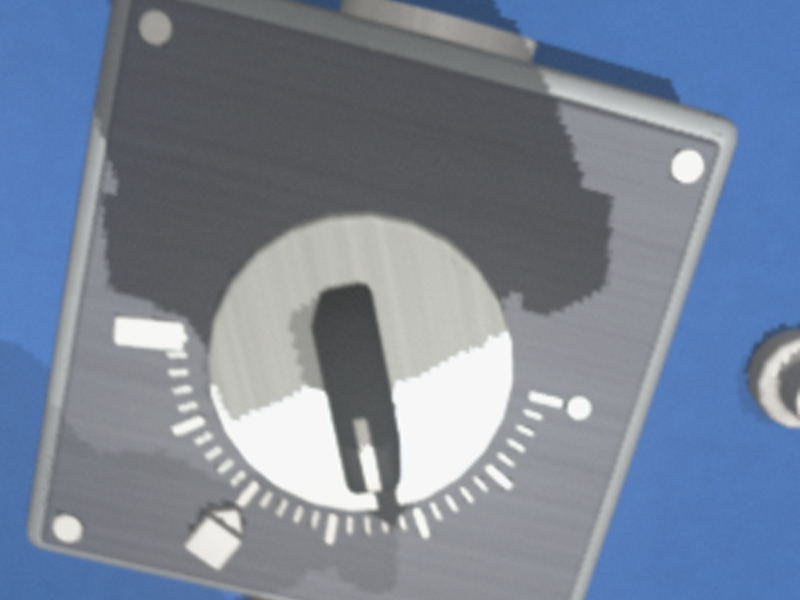

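```bash
cat > meas.py <<'E'
from h import *
import pickle
from scipy.optimize import least_squares
st=pickle.load(open('w1.pkl','rb')); p=np.load('w1.npy')
z2f=lambda a: np.array(a,float)/(800/300.)+[170,72.5]
# disc edge pts zoom
e=z2f([[210,365],[512,345],[361,214],[250,265],[470,258],[285,232],[430,228],[222,410],[255,462],[500,405],[470,455],[310,502],[420,505]])
E=onplane('wrist',e,.088,st)[:,:2]
r=least_squares(lambda v: np.hypot(*(E-v[:2]).T)-v[2],[.52,-.007,.04]); c=r.x[:2]; print('disc',r.x,r.fun.round(4))
def ang(uv,z):
    X=onplane('wrist',z2f(uv),z,st)[:,:2]-c; return np.degrees(np.arctan2(X[:,1],X[:,0])),np.hypot(*X.T)
for n,uv,z in [('zero dot',[579,408],.0725),('zero tick',[545,399],.0725),('bar',[150,333],.0725),('5tick',[499,477],.0725),('10tick',[422,523],.0725),('15tick',[331,530],.0725),('20tick',[249,494],.0725),('25tick',[188,426],.0725),
  ('ptr tip',[391,522],.084),('line out',[374,490],.12),('line in',[363,422],.12),('bar back',[343,287],.12),('rider topcentre',[214,540],.082),('rider pt',[237,505],.08)]:
    a,rr=ang([uv],z); print(n,a.round(2),rr.round(4))
E
python3 meas.py
python3 -c "
from h import *
p=np.load('w1.npy'); save('rz.png',cv2.resize(p[240:300,230:330],(800,480),interpolation=cv2.INTER_CUBIC))"
```

```text
disc [ 0.52079944 -0.00503461  0.03935167] [-0.      0.0001  0.0002 -0.0007  0.0004  0.0005  0.0007 -0.0008 -0.0005
 -0.0015 -0.0016  0.001   0.0024]
zero dot [89.39] [0.0622]
zero tick [89.45] [0.0523]
bar [-81.06] [0.058]
5tick [60.82] [0.0531]
10tick [32.66] [0.0534]
15tick [4.23] [0.0536]
20tick [-23.72] [0.0529]
25tick [-52.19] [0.0532]
ptr tip [24.08] [0.0461]
line out [23.53] [0.0219]
line in [26.79] [0.0046]
bar back [-158.85] [0.0277]
rider topcentre [-24.59] [0.0664]
rider pt [-25.6] [0.0547]
```

View pics/rz.png

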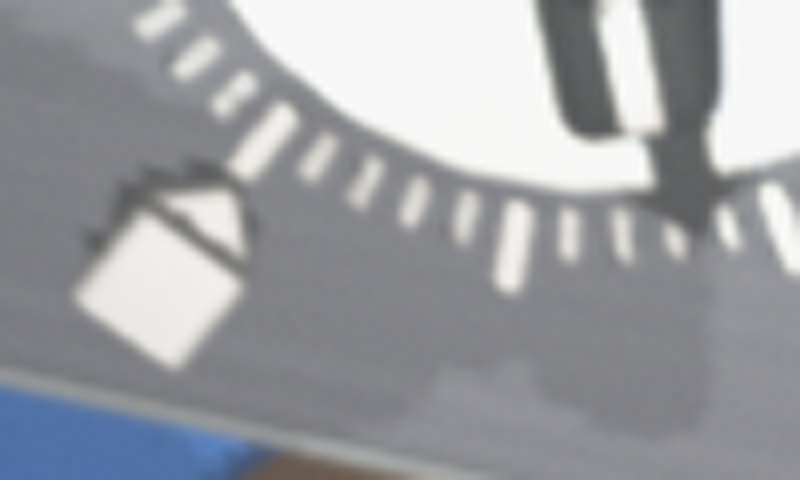

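```bash
cat >> meas.py <<'E'
print('----')
T=onplane('wrist',z2f([[545,399],[499,477],[422,523],[331,530],[249,494],[188,426]]),.0725,st)[:,:2]
k=np.array([0,.5,1,1.5,2,2.5])
f=lambda v:(np.c_[v[0]+v[2]*np.cos(v[3]-k),v[1]+v[2]*np.sin(v[3]-k)]-T).ravel()
r=least_squares(f,[.52,-.006,.053,1.56]); c=r.x[:2]; phi=r.x[3]; print(r.x,np.degrees(phi),(r.fun*1e3).round(2))
def mins(full,z):
    X=onplane('wrist',full,z,st)[:,:2]-c; a=np.arctan2(X[:,1],X[:,0]); return ((phi-a)/.1).round(2),np.hypot(*X.T).round(4)
rz=lambda a: np.array(a,float)/8+[230,240]
print('rider corners',mins(rz([[75,295],[178,370],[243,287],[145,207],[160,290],[194,247],[126,332]]),.082))
print('apex',mins(rz([[228,190]]),.077),mins(rz([[228,190]]),.082))
cx=onplane('wrist',rz([[194,247],[126,332]]),.082,st)[:,:2]; print('rider axis ang',np.degrees(np.arctan2(*(cx[0]-cx[1])[::-1]))-180, 'phi',np.degrees(phi))
print('dot,bar',mins(z2f([[579,408],[150,333]]),.0725))
print('ptr',mins(z2f([[391,522]]),.084)); print('line out',mins(z2f([[371,490],[363,422]]),.12))
E
python3 meas.py | sed -n '/----/,$p'
```

```text
----
[ 0.52169771 -0.00503752  0.0524992   1.57733212] 90.37447319739385 [ 0.06  0.22 -0.11 -0.1  -0.04 -0.15 -0.25  0.1   0.38 -0.27 -0.04  0.2 ]
rider corners (array([20.87, 19.2 , 19.1 , 21.04, 20.05, 20.07, 20.05]), array([0.0722, 0.0724, 0.0617, 0.0609, 0.0666, 0.061 , 0.0721]))
apex (array([20.1]), array([0.0565])) (array([20.24]), array([0.0544]))
rider axis ang -23.79564820766015 phi 90.37447319739385
dot,bar (array([3.000e-02, 3.007e+01]), array([0.0622, 0.0578]))
ptr (array([11.49]), array([0.0452]))
line out (array([11.83, 10.03]), array([0.021 , 0.0038]))
```

Centre is about (0.5215,-0.005). The rider stands at 20.05 min and the pointer at 11.5 min, a bar direction of 24.5°, so the jaw yaw should be 114.5°. I'll go to a point above the grip.

```bash
python3 -c "
from h import *
plan([.5215,-.0052,.165],114.5,5)"
```

```text
[[-0.0009, -0.0006, 0.0177], [0, 0, np.float64(-2.09)]],
[[-0.0008, -0.0007, 0.0177], [0, 0, np.float64(-2.09)]],
[[-0.0008, -0.0007, 0.0177], [0, 0, np.float64(-2.09)]],
[[-0.0008, -0.0007, 0.0177], [0, 0, np.float64(-2.09)]],
[[-0.0008, -0.0008, 0.0177], [0, 0, np.float64(-2.09)]],
```

Request:
send_rows(
  deltas=[
    [[-0.001,-0.0007,0.018],[0,0,-2]],
    [[-0.001,-0.0007,0.018],[0,0,-2]],
    [[-0.001,-0.0007,0.018],[0,0,-2]],
    [[-0.001,-0.0007,0.018],[0,0,-2]],
    [[-0.001,-0.0007,0.018],[0,0,-2]],
    [[0,0,0],[0,0,0]],
    [[0,0,0],[0,0,0]],
    [[0,0,0],[0,0,0]],
  ],
)

```text
clock: 3.25
ee_pos: [0.5198, -0.0106, 0.1603]
orientation: [-0.002, 0.547, 0.837, -0.002]
ft_force: [0.1, -0.3, 0.4]
grip_width: 0.0451
```

```bash
python3 -c "
from h import *
st=info();plan([.5215,-.0052,.117],114.5,4)
st=robot.state();p,d=robot.camera('wrist');save('w2.png',p)"
```

```text
t 3.25 pos [ 0.5198 -0.0106  0.1603] yaw 113.72 tilt [-5.8e-03 -1.0e-04 -1.0e+00] F [ 0.07 -0.31  0.37] T [ 0.017 -0.008  0.035] w 0.0451 j7 1.178
[[0.0011, 0.0009, 0.0108], [0, 0, np.float64(-0.2)]],
[[0.0011, 0.0009, 0.0108], [0, 0, np.float64(-0.2)]],
[[0.0011, 0.0009, 0.0108], [0, 0, np.float64(-0.2)]],
[[0.0011, 0.0009, 0.0108], [0, 0, np.float64(-0.2)]],
```

View pics/w2.png

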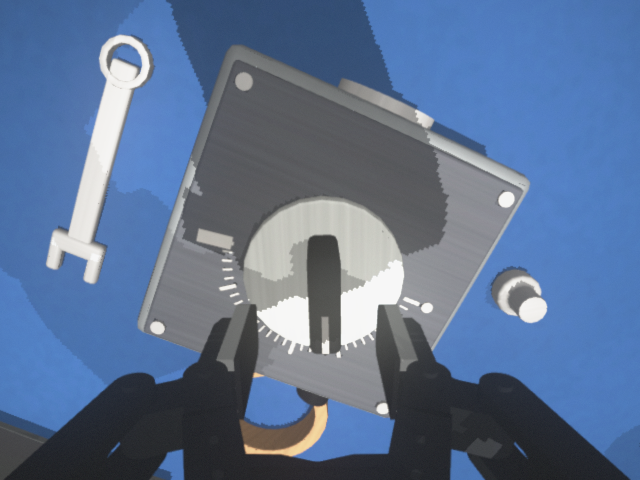

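The bar at (324,295) is upright between the jaws and about 4–5 mm to tool +x, which agrees with the plan. I'll descend.

Request:
send_rows(
  deltas=[
    [[0.0022,0.0018,0.005],[-0.3,-0.1,-0.4]],
    [[0.0022,0.0018,0.006],[0,0,-0.4]],
    [[0,0,0.008],[0,0,0]],
    [[0,0,0.008],[0,0,0]],
    [[0,0,0.008],[0,0,0]],
    [[0,0,0.005],[0,0,0]],
    [[0,0,0.002],[0,0,0]],
    [[0,0,0],[0,0,0]],
  ],
)

```text
clock: 4.3
ee_pos: [0.5215, -0.0045, 0.1155]
orientation: [0.0, 0.54, 0.841, 0.0]
ft_force: [-0.0, -0.5, 0.4]
grip_width: 0.0448
```

```bash
python3 -c "
from h import *
st=info();plan([.5215,-.0052,.117],114.5,1)
st=robot.state();p,d=robot.camera('wrist');save('w3.png',p)"
```

```text
t 4.3 pos [ 0.5215 -0.0045  0.1155] yaw 114.57 tilt [ 4.e-04  4.e-04 -1.e+00] F [-0.01 -0.54  0.41] T [-0.034  0.022 -0.018] w 0.0448 j7 1.106
[[-0.0006, -0.0003, -0.0015], [0, 0, np.float64(0.07)]],
```

View pics/w3.png

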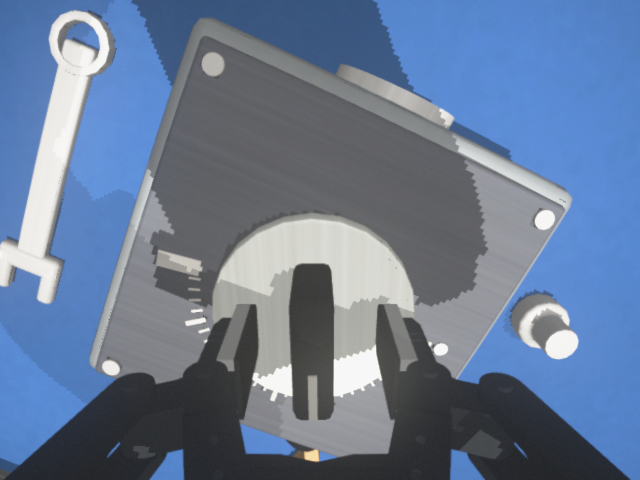

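The jaws straddle the bar, whose top is centred at x≈313 against a finger midpoint of ~317. I'll nudge by −1 mm, lift 3.5 mm for the pads' swing, and close.

Request:
send_rows(
  deltas=[
    [[-0.001,0,-0.0035],[0,0,0]],
    [[0,0,0],[0,0,0]],
    [[0,0,0],[0,0,0]],
    [[0,0,0],[0,0,0]],
    [[0,0,0],[0,0,0]],
    [[0,0,0],[0,0,0]],
    [[0,0,0],[0,0,0]],
    [[0,0,0],[0,0,0]],
  ],
  gripper=0.0,
  newtons=70,
)

```text
clock: 5.35
ee_pos: [0.5223, -0.0058, 0.12]
orientation: [0.001, 0.541, 0.841, 0.0]
ft_force: [-0.1, 0.9, -0.2]
grip_width: 0.0128
```

```bash
python3 -c "
from h import *
st=info()"
```

```text
t 5.35 pos [ 0.5223 -0.0058  0.12  ] yaw 114.55 tilt [ 1.7e-03  1.0e-04 -1.0e+00] F [-0.07  0.91 -0.23] T [-0.049  0.029  0.022] w 0.0128 j7 1.116
```

Gripped at 12.8 mm with little lateral force. Now to wind clockwise (positive about tool z).

Request:
send_rows(
  deltas=[
    [[0,0,0],[0,0,5]],
    [[0,0,0],[0,0,8]],
    [[0,0,0],[0,0,8]],
    [[0,0,0],[0,0,8]],
    [[0,0,0],[0,0,8]],
    [[0,0,0],[0,0,8]],
    [[0,0,0],[0,0,8]],
    [[0,0,0],[0,0,0]],
  ],
)

```text
clock: 6.35
ee_pos: [0.5223, -0.0067, 0.12]
orientation: [0.001, 0.866, 0.499, 0.0]
ft_force: [-0.2, -0.6, -0.9]
grip_width: 0.0127
```

```bash
python3 -c "
from h import *
st=info();print(st['joint_positions'].round(3),st['joint_efforts'].round(2))"
```

```text
t 6.35 pos [ 0.5223 -0.0067  0.12  ] yaw 59.91 tilt [ 0.0017 -0.0015 -1.    ] F [-0.2  -0.57 -0.86] T [-0.093 -0.022 -0.057] w 0.0127 j7 0.37
[ 0.203  0.871 -0.474  1.816  0.654  0.615  0.37 ] [ -1.01 -89.08  -7.55 -13.6   -0.63  -0.39  -1.82]
```

Request:
send_rows(
  deltas=[
    [[0,0,0],[0,0,8]],
    [[0,0,0],[0,0,8]],
    [[0,0,0],[0,0,8]],
    [[0,0,0],[0,0,8]],
    [[0,0,0],[0,0,8]],
    [[0,0,0],[0,0,7]],
    [[0,0,0],[0,0,5]],
    [[0,0,0],[0,0,2]],
  ],
)

```text
clock: 7.35
ee_pos: [0.5216, -0.0073, 0.12]
orientation: [0.001, 0.999, 0.052, -0.0]
ft_force: [-0.5, -1.6, 0.5]
grip_width: 0.0126
```

```bash
python3 -c "
from h import *
st=info();print(st['joint_positions'].round(3),st['joint_efforts'].round(2))
p,d=robot.camera('wrist');save('w4.png',p);info()"
```

```text
t 7.35 pos [ 0.5216 -0.0073  0.12  ] yaw 5.99 tilt [-6.0e-04 -1.7e-03 -1.0e+00] F [-0.47 -1.62  0.52] T [-0.319  0.062  0.051] w 0.0126 j7 -0.277
[ 0.073  0.842 -0.224  1.821  0.345  0.518 -0.277] [ -0.52 -87.09  -3.3  -13.54  -0.22  -0.21  -0.13]
t 7.4 pos [ 0.5216 -0.0073  0.12  ] yaw 5.9 tilt [-6.0e-04 -1.6e-03 -1.0e+00] F [-0.04 -1.81  0.5 ] T [-0.297  0.109 -0.06 ] w 0.0126 j7 -0.278
```

View pics/w4.png

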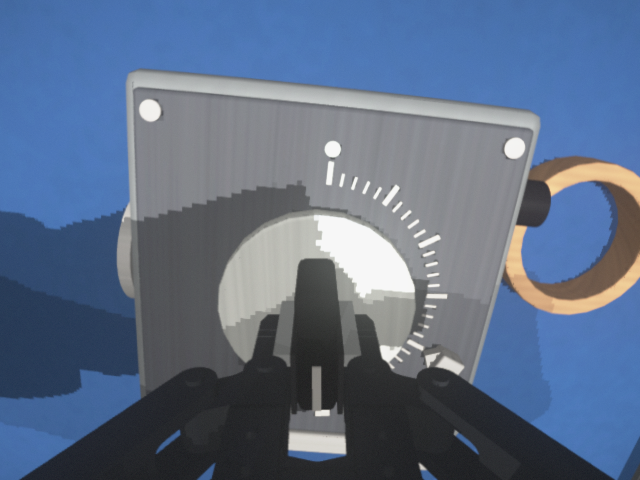

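The grip is square with the bar and the pointer is just past the top mark, with the rider at (445,360) untouched. Now small steps, feeling for torque.

Request:
send_rows(
  deltas=[
    [[0,0,0],[0,0,0.7]],
    [[0,0,0],[0,0,0.7]],
    [[0,0,0],[0,0,0.7]],
    [[0,0,0],[0,0,0.7]],
    [[0,0,0],[0,0,0.7]],
    [[0,0,0],[0,0,0.7]],
    [[0,0,0],[0,0,0.7]],
    [[0,0,0],[0,0,0.7]],
  ],
)

```text
clock: 8.4
ee_pos: [0.5215, -0.0073, 0.12]
orientation: [0.001, 1.0, 0.002, -0.0]
ft_force: [-0.3, -1.0, 1.5]
grip_width: 0.0127
```

```bash
cat > feel.py <<'E'
from h import *
T=[]
for i in range(4):
    st=robot.state(); T.append(st['wrist_torque'][2]); y=yaw(st)[0]
    if i<3: robot.camera('top')
st=robot.state(); print('t',st['clock'],'yaw',round(y,2),'min',round((180.37-y)/5.7296,2),'Tz',np.round(T,3),'mean',np.mean(T).round(3),'F',st['ft_force'].round(1),'pos',st['ee_pos'].round(4),'eff7',st['joint_efforts'][6].round(3),'Txy',st['wrist_torque'][:2].round(2))
E
python3 feel.py
```

```text
t 8.55 yaw 0.3 min 31.43 Tz [ 0.078  0.023 -0.112 -0.066] mean -0.019 F [-0.8 -0.5  2.5] pos [ 0.5215 -0.0073  0.12  ] eff7 -0.041 Txy [-0.26  0.13]
```

Request:
send_rows(
  deltas=[
    [[0,0,0],[0,0,0.3]],
    [[0,0,0],[0,0,0.3]],
    [[0,0,0],[0,0,0.3]],
    [[0,0,0],[0,0,0.3]],
    [[0,0,0],[0,0,0.3]],
    [[0,0,0],[0,0,0.3]],
    [[0,0,0],[0,0,0.3]],
    [[0,0,0],[0,0,0.3]],
  ],
)

```text
clock: 9.55
ee_pos: [0.5214, -0.0073, 0.12]
orientation: [0.001, 1.0, -0.02, -0.0]
ft_force: [-1.0, -1.5, 2.2]
grip_width: 0.0122
```

```bash
python3 feel.py
```

```text
t 9.7 yaw -2.23 min 31.87 Tz [ 0.059  0.053 -0.008 -0.007] mean 0.024 F [ 0.  -1.5  1.2] pos [ 0.5214 -0.0073  0.12  ] eff7 -0.007 Txy [-0.23  0.17]
```

Request:
send_rows(
  deltas=[
    [[0,0,0],[0,0,0.3]],
    [[0,0,0],[0,0,0.3]],
    [[0,0,0],[0,0,0.3]],
    [[0,0,0],[0,0,0.3]],
    [[0,0,0],[0,0,0.3]],
    [[0,0,0],[0,0,0.3]],
    [[0,0,0],[0,0,0.3]],
    [[0,0,0],[0,0,0.3]],
  ],
)

```text
clock: 10.7
ee_pos: [0.5214, -0.0073, 0.12]
orientation: [0.001, 0.999, -0.042, -0.001]
ft_force: [-1.3, -1.2, 1.9]
grip_width: 0.013
```

```bash
python3 feel.py
```

```text
t 10.85 yaw -4.77 min 32.31 Tz [ 0.016  0.03  -0.025 -0.07 ] mean -0.012 F [-1.3 -1.   2. ] pos [ 0.5214 -0.0073  0.12  ] eff7 -0.007 Txy [-0.24  0.22]
```

Request:
send_rows(
  deltas=[
    [[0,0,0],[0,0,0.3]],
    [[0,0,0],[0,0,0.3]],
    [[0,0,0],[0,0,0.3]],
    [[0,0,0],[0,0,0.3]],
    [[0,0,0],[0,0,0.3]],
    [[0,0,0],[0,0,0.3]],
    [[0,0,0],[0,0,0.3]],
    [[0,0,0],[0,0,0.3]],
  ],
)

```text
clock: 11.85
ee_pos: [0.5213, -0.0073, 0.12]
orientation: [0.001, 0.998, -0.064, -0.001]
ft_force: [-2.0, -1.3, 0.7]
grip_width: 0.0125
```

```bash
python3 feel.py
```

```text
t 12.0 yaw -7.32 min 32.76 Tz [ 0.083  0.027 -0.005 -0.069] mean 0.009 F [-0.5 -1.4  2.3] pos [ 0.5213 -0.0073  0.12  ] eff7 -0.007 Txy [-0.23  0.25]
```

Request:
send_rows(
  deltas=[
    [[0,0,0],[0,0,0.3]],
    [[0,0,0],[0,0,0.3]],
    [[0,0,0],[0,0,0.3]],
    [[0,0,0],[0,0,0.3]],
    [[0,0,0],[0,0,0.3]],
    [[0,0,0],[0,0,0.3]],
    [[0,0,0],[0,0,0.3]],
    [[0,0,0],[0,0,0.3]],
  ],
)

```text
clock: 13.0
ee_pos: [0.5213, -0.0073, 0.12]
orientation: [0.001, 0.996, -0.086, -0.001]
ft_force: [-0.8, -1.6, 1.6]
grip_width: 0.0127
```

```bash
python3 feel.py
```

```text
t 13.15 yaw -9.87 min 33.2 Tz [ 0.054  0.019 -0.035 -0.015] mean 0.006 F [-1.6 -1.1  2. ] pos [ 0.5213 -0.0074  0.12  ] eff7 -0.007 Txy [-0.2   0.27]
```

Request:
send_rows(
  deltas=[
    [[0,0,0],[0,0,0.3]],
    [[0,0,0],[0,0,0.3]],
    [[0,0,0],[0,0,0.3]],
    [[0,0,0],[0,0,0.3]],
    [[0,0,0],[0,0,0.3]],
    [[0,0,0],[0,0,0.3]],
    [[0,0,0],[0,0,0.3]],
    [[0,0,0],[0,0,0.3]],
  ],
)

```text
clock: 14.15
ee_pos: [0.5212, -0.0073, 0.12]
orientation: [0.001, 0.994, -0.108, -0.001]
ft_force: [-2.0, -1.6, 2.6]
grip_width: 0.0126
```

```bash
python3 feel.py
```

```text
t 14.3 yaw -12.41 min 33.65 Tz [ 0.03   0.045 -0.053 -0.003] mean 0.005 F [-0.7 -1.   2.4] pos [ 0.5212 -0.0073  0.12  ] eff7 -0.007 Txy [-0.24  0.31]
```

Request:
send_rows(
  deltas=[
    [[0,0,0],[0,0,0.3]],
    [[0,0,0],[0,0,0.3]],
    [[0,0,0],[0,0,0.3]],
    [[0,0,0],[0,0,0.3]],
    [[0,0,0],[0,0,0.3]],
    [[0,0,0],[0,0,0.3]],
    [[0,0,0],[0,0,0.3]],
    [[0,0,0],[0,0,0.3]],
  ],
)

```text
clock: 15.3
ee_pos: [0.5212, -0.0073, 0.12]
orientation: [0.001, 0.991, -0.13, -0.001]
ft_force: [-2.1, -1.1, 2.2]
grip_width: 0.0126
```

```bash
sed -i "s/if i<3: robot.camera('top')/if i<3: p,_=robot.camera('wrist')/" feel.py; echo "save('feel.png',p)" >>feel.py; python3 feel.py; cp pics/feel.png pics/feel7.png
```

```text
t 15.45 yaw -14.95 min 34.09 Tz [ 0.058  0.015 -0.03  -0.028] mean 0.004 F [-2.2 -0.9  2.2] pos [ 0.5212 -0.0073  0.12  ] eff7 -0.007 Txy [-0.19  0.33]
```

View pics/feel7.png

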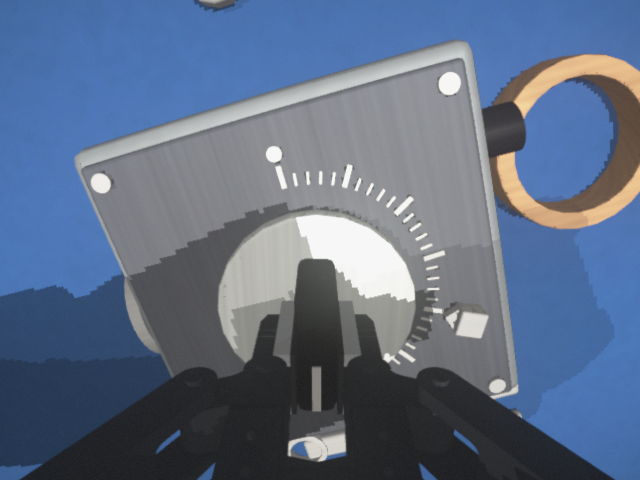

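The bar is still square in the jaws (x≈316) and the dial follows. No stop yet, so I'll keep stepping.

Request:
send_rows(
  deltas=[
    [[0,0,0],[0,0,0.3]],
    [[0,0,0],[0,0,0.3]],
    [[0,0,0],[0,0,0.3]],
    [[0,0,0],[0,0,0.3]],
    [[0,0,0],[0,0,0.3]],
    [[0,0,0],[0,0,0.3]],
    [[0,0,0],[0,0,0.3]],
    [[0,0,0],[0,0,0.3]],
  ],
)

```text
clock: 16.45
ee_pos: [0.5212, -0.0073, 0.12]
orientation: [0.001, 0.988, -0.152, -0.001]
ft_force: [-2.3, -1.4, 2.5]
grip_width: 0.0127
```

```bash
python3 feel.py
```

```text
t 16.6 yaw -17.48 min 34.53 Tz [0.192 0.208 0.221 0.235] mean 0.214 F [-1.2 -0.6  2.1] pos [ 0.5212 -0.0073  0.12  ] eff7 -0.276 Txy [-0.22  0.43]
```

Steep rise: 0.21 N m, where before it was ~0.0. One smaller step to be firmly against it (aim ~0.3–0.35).

Request:
send_rows(
  deltas=[
    [[0,0,0],[0,0,0.2]],
    [[0,0,0],[0,0,0.2]],
    [[0,0,0],[0,0,0.2]],
    [[0,0,0],[0,0,0.2]],
    [[0,0,0],[0,0,0.2]],
    [[0,0,0],[0,0,0.2]],
    [[0,0,0],[0,0,0.2]],
    [[0,0,0],[0,0,0.2]],
  ],
)

```text
clock: 17.6
ee_pos: [0.5212, -0.0073, 0.12]
orientation: [0.001, 0.986, -0.166, -0.001]
ft_force: [-1.4, -1.3, 3.0]
grip_width: 0.0128
```

```bash
python3 feel.py
```

```text
t 17.75 yaw -19.15 min 34.82 Tz [0.329 0.312 0.325 0.392] mean 0.34 F [-2.3 -1.3  3.1] pos [ 0.5211 -0.0073  0.12  ] eff7 -0.363 Txy [-0.26  0.43]
```

Rise of 0.126 N m over 0.029 rad is 4.3 N m/rad, which is the buffer's rate. It's firmly against the stop and well short of forcing it. Now to turn back.

Request:
send_rows(
  deltas=[
    [[0,0,0],[0,0,-3]],
    [[0,0,0],[0,0,-7]],
    [[0,0,0],[0,0,-8]],
    [[0,0,0],[0,0,-8]],
    [[0,0,0],[0,0,-8]],
    [[0,0,0],[0,0,-8]],
    [[0,0,0],[0,0,-8]],
    [[0,0,0],[0,0,-8]],
  ],
)

```text
clock: 18.75
ee_pos: [0.5222, -0.0071, 0.12]
orientation: [0.0, 0.935, 0.354, 0.0]
ft_force: [-1.6, 1.2, 0.5]
grip_width: 0.0126
```

```bash
python3 -c "
from h import *
info()"
```

```text
t 18.75 pos [ 0.5222 -0.0071  0.12  ] yaw 41.49 tilt [ 1.e-03 -6.e-04 -1.e+00] F [-1.55  1.2   0.51] T [ 0.074  0.463 -0.078] w 0.0126 j7 0.138
```

Request:
send_rows(
  deltas=[
    [[0,0,0],[0,0,-7]],
    [[0,0,0],[0,0,-6]],
    [[0,0,0],[0,0,-4]],
    [[0,0,0],[0,0,-3]],
    [[0,0,0],[0,0,-1.5]],
    [[0,0,0],[0,0,-0.5]],
    [[0,0,0],[0,0,0]],
    [[0,0,0],[0,0,0]],
  ],
)

```text
clock: 19.75
ee_pos: [0.5224, -0.0068, 0.12]
orientation: [-0.0, 0.844, 0.536, 0.001]
ft_force: [-1.4, -0.3, 1.7]
grip_width: 0.0125
```

```bash
python3 -c "
from h import *
import pickle
st=info();p,d=robot.camera('wrist');save('w5.png',p);np.save('w5.npy',p);pickle.dump(st,open('w5.pkl','wb'))
p,d=robot.camera('top');save('top5.png',cv2.resize(p[195:295,245:365],(720,600),interpolation=cv2.INTER_CUBIC))"
```

```text
t 19.75 pos [ 0.5224 -0.0068  0.12  ] yaw 64.82 tilt [ 0.002   0.0013 -1.    ] F [-1.38 -0.34  1.71] T [-0.133  0.526  0.059] w 0.0125 j7 0.43
```

View pics/w5.png

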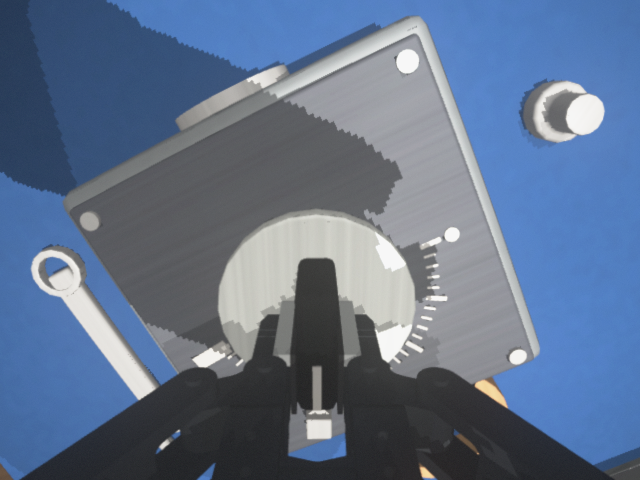

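The rider at (319,428) stands in line with the bar's white line (x≈318). I'll make a last nudge of 0.6°, release and check from above.

Request:
send_rows(
  deltas=[
    [[0,0,0],[0,0,-0.3]],
    [[0,0,0],[0,0,-0.3]],
    [[0,0,0],[0,0,0]],
    [[0,0,0],[0,0,0]],
    [[0,0,0],[0,0,0]],
    [[0,0,0],[0,0,0]],
    [[0,0,0],[0,0,0]],
    [[0,0,0],[0,0,0]],
  ],
)

```text
clock: 20.85
ee_pos: [0.5224, -0.0068, 0.12]
orientation: [0.0, 0.841, 0.541, 0.001]
ft_force: [-2.7, -0.6, 2.3]
grip_width: 0.0128
```

Request:
send_rows(
  deltas=[
    [[0,0,0],[0,0,0]],
    [[0,0,0],[0,0,0]],
    [[0,0,0],[0,0,0]],
    [[0,0,0],[0,0,0]],
    [[0,0,0],[0,0,0]],
    [[0,0,0],[0,0,0]],
    [[0,0,0],[0,0,0]],
    [[0,0,0],[0,0,0]],
  ],
  gripper=0.04,
)

```text
clock: 21.85
ee_pos: [0.523, -0.0066, 0.12]
orientation: [0.0, 0.841, 0.541, 0.002]
ft_force: [0.4, -0.5, -0.3]
grip_width: 0.0401
```

```bash
python3 -c "
from h import *
info()"
```

```text
t 21.85 pos [ 0.523  -0.0066  0.12  ] yaw 65.45 tilt [ 0.0033  0.0018 -1.    ] F [ 0.35 -0.46 -0.31] T [ 0.037  0.035 -0.005] w 0.0401 j7 0.438
```

Request:
send_rows(
  deltas=[
    [[0,0,-0.01],[0,0,0]],
    [[0,0,-0.02],[0,0,0]],
    [[0,0,-0.025],[0,0,0]],
    [[0,0,-0.03],[0,0,0]],
    [[0,0,-0.03],[0,0,0]],
    [[0,0,-0.02],[0,0,0]],
    [[0,0,0],[0,0,0]],
    [[0,0,0],[0,0,0]],
  ],
)

```text
clock: 22.85
ee_pos: [0.5217, -0.0064, 0.2631]
orientation: [-0.0, 0.841, 0.541, 0.002]
ft_force: [0.0, -0.1, -0.5]
grip_width: 0.0402
```

```bash
python3 -c "
from h import *
import pickle
robot.camera('top')
st=info();p,d=robot.camera('wrist');save('w6.png',p);np.save('w6.npy',p);pickle.dump(st,open('w6.pkl','wb'))
save('w6z.png',cv2.resize(p[120:330,220:420],(762,800),interpolation=cv2.INTER_CUBIC)[200:800])"
```

```text
t 22.9 pos [ 0.5218 -0.0063  0.2631] yaw 65.54 tilt [ 0.0041  0.0027 -1.    ] F [-0.13 -0.35  0.12] T [0.004 0.015 0.044] w 0.0397 j7 0.612
```

View pics/w6.png

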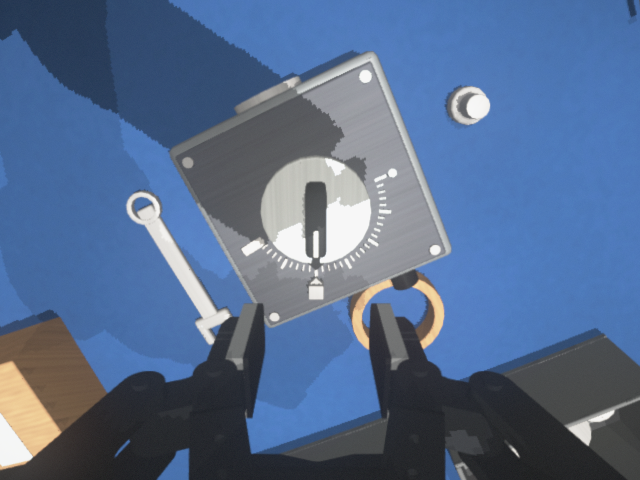

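View pics/w6z.png

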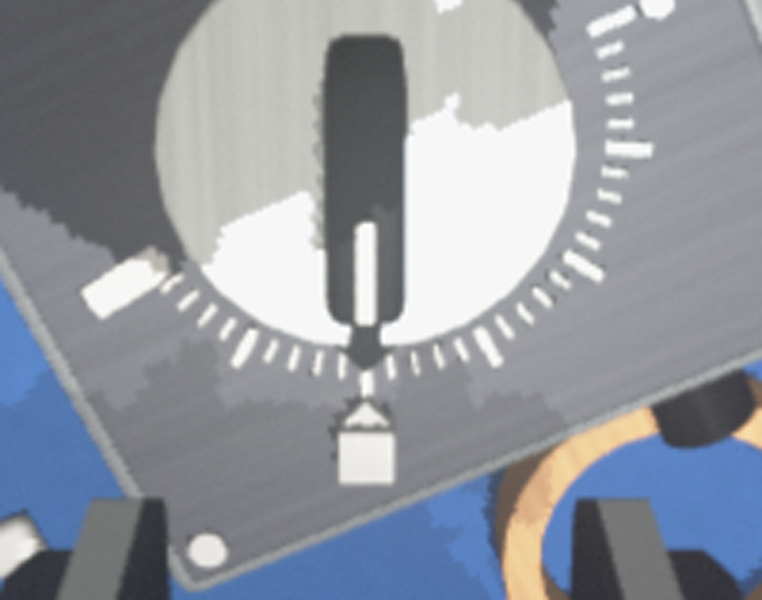

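The pointer tip (366,368), the 20-minute tick, the rider's apex (367,400) and the rider block's centre (366,457) all lie on one line through the axis (x≈366). That is within about 0.3°. The arm is clear and nothing else has been disturbed.

```bash
python3 -c "
from h import *
print(robot.hand_in());info()"
```

```text
the job is handed in; nothing more can be done
None
the job is handed in; nothing more can be done
```

The timer is set: I wound the dial to its end stop, turned it back to the rider and let go, and handed the job in at about 23 s.

- **End stop:** I gripped the bar at 11.5 min and wound clockwise past the top mark in small steps. The torque rose sharply at about 34.5 min, from about 0 to 0.21 N m and then 0.34 N m. It rose at about 4.3 N m/rad, which matches the stop's spring. I estimate the spring was pressed 0.02–0.035 rad: firmly against the stop and well short of forcing it.
- **Setting:** I turned the dial back to the rider, at about 20.05 min, then opened the gripper and lifted clear.
- **Last checks:** The final wrist picture shows the pointer tip, rider point and rider block in line to within about 0.3°. The rider still stands at the 20-minute tick, where it was before. The wrist force was near zero after release, and the wrench, tape and fitting look undisturbed.
- **Readings that disagreed:** The top and wrist cameras put the timer's centre about 3 mm apart. I used the wrist camera's value, and the side forces stayed at about 3 N or less. Single torque readings scattered by up to about 0.1 N m, so I averaged four at each step.

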